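# Tap the aluminium pawn to the middle of its plinth

## Robot

A 6-joint arm with a two-finger parallel gripper is mounted at the origin on the work surface. World frame = base frame: x ahead of the robot, y to its left, z up, the work surface at z = 0. Lengths are in m, angles in degrees, forces in N, time in s.
With the tool pointing down it reaches from about 0.325 to 0.9 m from the base axis. Payload 6.1 kg.
Tool frame: the origin (TCP) lies between the finger pads; the fingertips stand env.nose_length ahead of it and the grasp point (between the pads) lies 3 mm ahead of it (env.nose_length is the distance from the TCP to the fingertips, in m); z points along the fingers, y is the direction in which the jaws open and shut (so a half turn about z gives the same grasp; the last joint's range is limited). The gripper opens to 85 mm and grips with 20 to 120 N. Pads are 22 mm wide; open, the fingers measure 114 mm over their backs; the gripper's body (76 mm by 85 mm) begins 54 mm behind the grasp point. The pads swing forward as they close: fully open they stand 13 mm farther back than shut.
Start: joints at [-81.366, 12.628, 87.462, -0, 79.91, -7.225], TCP at [0.171, -0.601, 0.253] pointing down, gripper open.
Joint ranges: [-170.65, 170.65], [-52.31, 119.04], [5.05, 147.46], [-71.25, 251.25], [11.57, 151.72], [-153.62, 153.62]. Speed limits (degrees/s): [147.25, 147.25, 172.46, 180, 180, 180].

## Interface

Orientations are given as [roll, pitch, yaw] about the fixed x, y, z axes, in that order (R = Rz(yaw) Ry(pitch) Rx(roll)).
In Python, from bench import env gives the robot as it stands. The module is installed in compiled form; this text tells all that it offers. Calls block until the motion is done:
- env.move_ptp(position, orientation): joint-space move of the TCP to a pose.
- env.line_to(position, rotation=None, speed=0.15, stop_force=None): straight line of the TCP; rotation=None keeps the orientation; speed is the mean speed in m/s. With stop_force (N) it stops when the force on the tool has changed by that much, and returns True; else False.
- env.set_joints(angles): joint-space move.
- env.gripper_open() and env.gripper_close(grip_force=None): open the fingers fully, or close them until they stop; grip_force is the grip in N (None keeps the last).
- env.hold(seconds).
- env.solve_ik(position, orientation): joint angles nearest the present ones, or None.
- env.sense(): the state.
- env.read_camera(name): name is "side" or "top"; returns (picture, depth): 480x640x3 uint8, blue, green, red; 480x640 float32, m along the optical axis (not along the pixel's ray), 0 where there is no reading.
- env.camera_model(name): a dict with "fx", "fy", "cx", "cy" (pixels), "k1" (the pictures are not rectified: a ray, as slopes to the right and down, at radius r is drawn at 1 + k1 r^2 times it, then the intrinsics apply), "origin" and "attitude" of the camera in the world. Camera axes: x right, y down, z forward; pixel columns grow to the right and rows downward; lengths in m; the calibration is good to about 2 mm. A picture is of the moment at which its call begins. camera_model takes no time and is no camera call.
A pose or a line that the arm cannot do raises env.Unreachable and nothing moves.
- env.close_job(): hands the job in, once; it reports no verdict.
The state is a dict: "t": time; "joint_positions": joint angles; "joint_velocities": joint speeds; "joint_torque": joint torques, N m; "eef_pos": TCP position; "ee_rot": TCP orientation; "ft_force": force on the tool from outside, world axes, zero at the start; "moment": the same for the moment, N m; "grip_width": finger opening in m.
Only numpy, scipy, OpenCV 4.12 (cv2) and the standard library are available. Lean on these libraries where they do the work, as an engineer would, in place of code of your own. Each camera call takes 0.05 s, during which the arm holds its last target. There are 200 camera calls.

## Task

The silver aluminium pawn stands off-centre on its small round wooden plinth. With light taps of the fingertips, nudge it across the top until it stands upright in the middle. Do not pinch, lift or topple it, leave the plinth and everything else where they are, and finish with the hand clear.

Things in the scene. Friction and masses are not known exactly. Their poses are not given: they have to be found in the camera images.
- pawn: Silver aluminium pawn, loose, 50 mm tall, about 80 g (varies). Origin at the centre of its underside, z up its axis. Flat foot 22 mm across; widest at a rim 32 mm across, 4 to 10 mm above the underside; neck 12 mm, ball head 22 mm across centred 40 mm up. Pushed at the low rim it slides; pushed at the head it can tip. A fingertip at 25 mm/s is gentle; a pinch or a hard knock fails.
- plinth_top (a point): Centre of the flat top of the plinth, where the middle of the pawn's underside belongs. The top is a disc of 90 mm diameter, 70 mm above the worktop. z upward.
- plinth: The round dark wooden plinth, 50 mm tall, 90 mm across its top, 96 mm across its foot, 0.6 kg, loose, standing on the bamboo shelf board (20 mm thick, lying on the worktop). Origin at the centre of its underside, z upward.
- stack: Bystander: a square stack of wooden blocks, 76 x 76 mm and 75 mm tall, to one side of the plinth. It moves as one piece. Origin at the centre of its underside.
- paperweight: Bystander: a clear glass dome paperweight, 70 mm diameter, 45 mm tall, on the other side of the plinth from the stack. Origin at the centre of its underside.
- organizer: Bystander: white plastic game organizer, an open-topped box 160 x 140 mm, 80 mm tall, closed by a hinged flap with a knob; it is fixed to the shelf. Origin at the centre of its underside.
- flap (a joint): Hinge of the organizer's flap: 0 rad closed, growing as it opens. It starts closed and stays closed.
There are look-alikes about, which are no part of the job. Of the things shaped like the pawn, the silver one is meant.

How it is judged (in metres and radians):
At the end, for the whole second after the job is handed in: The pawn stands upright and at rest on the plinth top, the middle of its underside within 6 mm of the middle of the top (sideways), tilted less than 0.06 rad; the plinth, the block stack and the paperweight are within 12 mm of where they started and the flap is closed (below 0.15 rad) (horizontal distance between pawn and plinth_top below 0.006 m and angle between pawn's own z axis and vertical below 0.06 rad and z of pawn in the frame of plinth_top between -0.003 and 0.003 m and linear speed of pawn below 0.01 m/s and angular speed of pawn below 0.2 rad/s and distance of plinth from where it was at the start of the episode below 0.012 m and angle between plinth's own z axis and vertical below 0.05 rad and not (distance of stack from where it was at the start of the episode above 0.012 m) and not (distance of paperweight from where it was at the start of the episode above 0.012 m) and not (value of joint flap above 0.15 rad)); the robot touches nothing.
It fails at once if the pawn is toppled (tilted more than 0.5 rad) or falls off the plinth (angle between pawn's own z axis and vertical above 0.5 rad or z of pawn in the frame of plinth_top below -0.01 m).
It fails at once if the pawn is lifted (its underside more than 8 mm above the plinth top) (z of pawn in the frame of plinth_top above 0.008 m).
It fails at once if the pawn is struck, pressed or pinched hard (more than 15 N from the fingers or the arm) (contact force between any of the fingers, the arm and pawn above 15 N).
It fails at once if the plinth is shifted more than 12 mm (distance of plinth from where it was at the start of the episode above 0.012 m).
It fails at once if a bystander is disturbed: block stack or paperweight moved more than 12 mm, or the flap opened more than 0.15 rad (distance of any of stack, paperweight from where it was at the start of the episode above 0.012 m or value of joint flap above 0.15 rad).
It also fails if it takes over 45 s, if anything falls off the work surface, if the arm or the gripper's body presses on something with over 40 N, if the wrist force passes 120 N, or if a joint passes its speed limit or range.

## Working session

There is one attempt and no reset: what is moved stays moved. The work goes in short steps, each a Python script; the robot and the scene stay as the last script left them, time stands still between calls to the robot, and variables do not carry over. Pictures are saved under pics/ and viewed, about 8 in all and at most 12, crops included, and the job is handed in when it is done.

```bash
mkdir -p pics; cat > h.py <<'E'
import numpy as np, cv2
from bench import env
def grab(n):
    im,d=env.read_camera(n); return im,d
def _R(m):
    a=np.array(m['attitude'],float)
    if a.shape==(3,3): return a
    from scipy.spatial.transform import Rotation as Ro
    return Ro.from_euler('xyz',a,degrees=True).as_matrix() if a.size==3 else Ro.from_quat(a).as_matrix()
def ray(n,u,v):
    m=env.camera_model(n); K=np.array([[m['fx'],0,m['cx']],[0,m['fy'],m['cy']],[0,0,1.]])
    p=cv2.undistortPoints(np.array([[[u,v]]],float),K,np.array([m['k1'],0,0,0.]))[0,0]
    return np.array(m['origin']),_R(m)@np.array([p[0],p[1],1.])
def onz(n,u,v,z):
    o,d=ray(n,u,v); return o+d*(z-o[2])/d[2]
def proj(n,P):
    m=env.camera_model(n); q=_R(m).T@(np.array(P)-m['origin']); s=q[:2]/q[2]; s=s*(1+m['k1']*(s@s))
    return s*[m['fx'],m['fy']]+[m['cx'],m['cy']]
E
python3 - <<'E'
from h import *
print(env.nose_length,env.sense())
for n in('top','side'):
    print(env.camera_model(n)); im,d=grab(n); cv2.imwrite(f'pics/{n}0.png',im); np.save(n+'0.npy',d)
E
```

```text
0.022 {'t': 0.0, 'joint_positions': array([-8.13651408e+01,  1.26753213e+01,  8.75273046e+01, -6.64461827e-04,
        7.99110262e+01, -7.22459150e+00]), 'joint_velocities': array([-0.00478804, -0.00859928, -0.00493598, -0.05951486, -0.0737534 ,
       -0.06650454]), 'joint_torque': array([ 1.90243588e-05, -4.96902931e+01, -3.89394808e+01, -1.95222083e-04,
        1.12771793e-02,  1.15566087e-05]), 'eef_pos': array([ 0.1707086 , -0.60063333,  0.25218413]), 'ee_rot': array([-1.79887168e+02, -1.36440101e-02,  1.58595543e+01]), 'ft_force': array([ 0.07055619, -0.81912932, -0.53497941]), 'moment': array([-0.02945397, -0.03264045,  0.04747764]), 'grip_width': 0.0856100838785752}
{'fx': 539.2114122096023, 'fy': 539.2114122096023, 'cx': 322.44799252773095, 'cy': 240.25583950343145, 'k1': 0.020666471723145452, 'origin': array([ 0.50068838, -0.08818185,  1.34098615]), 'attitude': array([-176.79086828,    0.18519249,  -88.35962987])}
{'fx': 604.8825417360669, 'fy': 604.8825417360669, 'cx': 331.3068250399789, 'cy': 235.86596309325876, 'k1': -0.12786215925621486, 'origin': array([0.14879263, 0.56629014, 0.96284733]), 'attitude': array([-139.22825968,   -0.22925029, -147.38507855])}
```

View pics/top0.png

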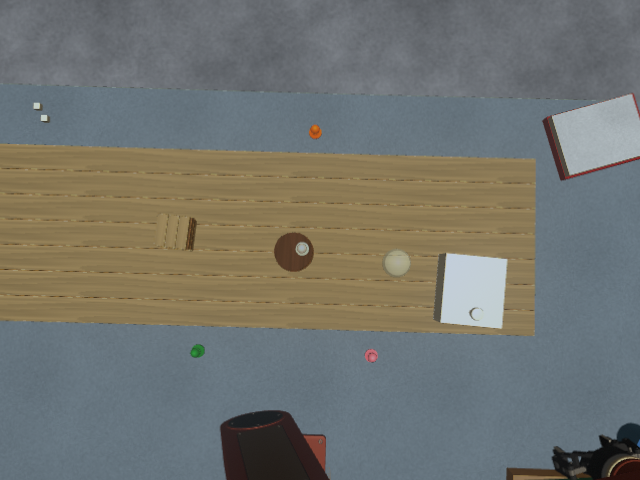

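View pics/side0.png

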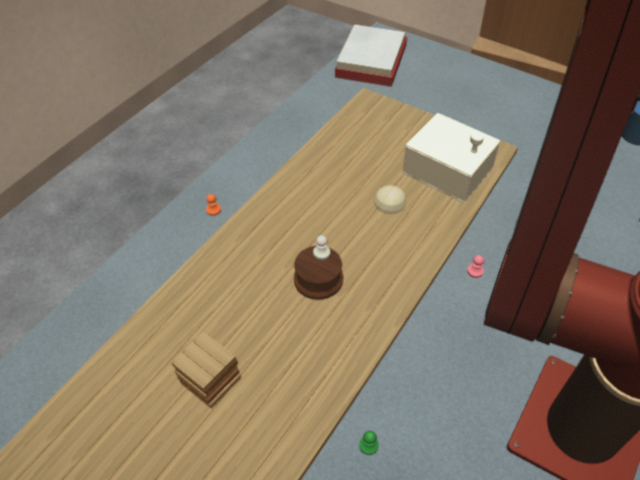

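The top view shows the plinth at about (294,252), with the silver pawn at about (302,249). In the side view the plinth top is at about (319,262) and the pawn at about (321,247). The stack lies to +y, and the paperweight and organizer to −y.

```bash
cat > m.py <<'E'
from h import *
def blob(mask,c):
    k,l,s,ce=cv2.connectedComponentsWithStats(mask.astype(np.uint8))
    ids=[i for i in range(1,k) if s[i,4]>15]
    i=min(ids,key=lambda i:np.hypot(*(ce[i]-c))); return l==i
def circ(P):
    A=np.c_[2*P,np.ones(len(P))]; x=np.linalg.lstsq(A,(P**2).sum(1),rcond=None)[0]
    return x[:2],np.sqrt(x[2]+x[:2]@x[:2])
def measure(n,im,c0):
    u0,v0=np.round(c0).astype(int); w=45
    hsv=cv2.cvtColor(im,cv2.COLOR_BGR2HSV).astype(int); win=np.zeros(im.shape[:2],bool); win[v0-w:v0+w,u0-w:u0+w]=1
    H,S,V=hsv[...,0],hsv[...,1],hsv[...,2]
    pl=blob(win&(V<110)&(S>90),c0)
    pw=blob(win&(S<60)&(V>70),c0)
    return pl,pw
E
python3 - <<'E'
from m import *
for n,c in(('top',(296,251)),('side',(319,262))):
    im=cv2.imread(f'pics/{n}0.png'); pl,pw=measure(n,im,c)
    for nm,z,mk in(('plinth',.07,pl|pw),('pawn',.077,pw)):
        ys,xs=np.where(mk); print(n,nm,xs.min(),xs.max(),ys.min(),ys.max(),mk.sum(),xs.mean(),ys.mean())
        cs,_=cv2.findContours(mk.astype(np.uint8),0,1); q=cv2.convexHull(max(cs,key=len))[:,0].astype(float)
        P=np.array([onz(n,*p,z)[:2] for p in q]); print('  circ',circ(P), 'ctr ray',onz(n,xs.mean(),ys.mean(),z))
    d=np.load(n+'0.npy'); u0,v0=c
    # depth cloud
    Q=[]
    for v in range(v0-40,v0+40):
        for u in range(u0-40,u0+40):
            if d[v,u]>0:
                o,r=ray(n,u,v); Q.append(np.r_[o+r*d[v,u],u,v])
    Q=np.array(Q); 
    t=Q[(abs(Q[:,2]-.07)<.004)]; hd=Q[(Q[:,2]>.095)]; print(n,'top pts',len(t),t[:,:3].mean(0),'bbox',(t[:,:2].min(0)+t[:,:2].max(0))/2,np.ptp(t[:,:2],axis=0),'head',len(hd),hd[:,:3].mean(0), hd[:,2].max())
    cv2.imwrite(f'pics/c_{n}.png',cv2.resize(im[v0-40:v0+40,u0-40:u0+40],(400,400),interpolation=2))
a=np.hstack([cv2.imread(f'pics/c_{n}.png') for n in('top','side')]); cv2.imwrite('pics/c0.png',a)
print(env.sense()['t'])
E
```

```text
top plinth 274 313 232 271 1210 293.36611570247936 251.66694214876034
  circ (array([ 0.54294913, -0.0145145 ]), np.float64(0.04661455295629724)) ctr ray [ 0.54291162 -0.01425105  0.07      ]
top pawn 296 308 242 255 147 301.9387755102041 248.31292517006804
  circ (array([ 0.55102388, -0.03444795]), np.float64(0.015645830265330077)) ctr ray [ 0.55111952 -0.03451431  0.077     ]Traceback (most recent call last):
  File "<stdin>", line 14, in <module>
  File "h.py", line 11, in ray
    m=env.camera_model(n); K=np.array([[m['fx'],0,m['cx']],[0,m['fy'],m['cy']],[0,0,1.]])
ValueError: time passes only in moves, steps and waits
```

```bash
sed -i 's/^def _R/CM={n:env.camera_model(n) for n in("top","side")}\ndef _R/; s/m=env.camera_model(n)/m=CM[n]/' h.py
cat >> m.py <<'E'
def report(n,im,d,c):
    pl,pw=measure(n,im,c)
    for nm,z,mk in(('plinth',.07,pl|pw),('pawn',.077,pw)):
        ys,xs=np.where(mk)
        cs,_=cv2.findContours(mk.astype(np.uint8),0,1); q=cv2.convexHull(max(cs,key=len))[:,0].astype(float)
        P=np.array([onz(n,*p,z)[:2] for p in q]); print(n,nm,[xs.min(),xs.max(),ys.min(),ys.max()],'circ',circ(P))
    u0,v0=c; Q=[]
    for v in range(v0-40,v0+40):
        for u in range(u0-40,u0+40):
            if d[v,u]>0:
                o,r=ray(n,u,v); Q.append(o+r*d[v,u])
    Q=np.array(Q)
    t=Q[(abs(Q[:,2]-.07)<.006)]; print(' top depth pts',len(t),t.mean(0),'bboxctr',(t[:,:2].min(0)+t[:,:2].max(0))/2,np.ptp(t[:,:2],axis=0))
    h=Q[Q[:,2]>.095]
    if len(h): print(' head',len(h),h.mean(0),h[:,2].max())
def crop(n,im,c,w=40): return cv2.resize(im[c[1]-w:c[1]+w,c[0]-w:c[0]+w],(400,400),interpolation=2)
C={'top':(296,251),'side':(319,262)}
E
python3 - <<'E'
from m import *
a=[]
for n,c in C.items():
    im=cv2.imread(f'pics/{n}0.png'); report(n,im,np.load(n+'0.npy'),c); a.append(crop(n,im,c))
cv2.imwrite('pics/c0.png',np.hstack(a))
print(env.sense()['t'])
for n in C:
    for P in([.543,-.0145,.07],[.551,-.0345,.077],[.551,-.0345,.11]): print(n,proj(n,P))
E
```

```text
top plinth [np.int64(274), np.int64(313), np.int64(232), np.int64(271)] circ (array([ 0.54294913, -0.0145145 ]), np.float64(0.04661455295629724))
top pawn [np.int64(296), np.int64(308), np.int64(242), np.int64(255)] circ (array([ 0.55102388, -0.03444795]), np.float64(0.015645830265330077))
 top depth pts 967 [ 0.54274369 -0.00951804  0.06950402] bboxctr [ 0.54341359 -0.01208823] [0.08773407 0.087913  ]
 head 67 [ 0.55012219 -0.03449592  0.11609993] 0.1221633610270807
side plinth [np.int64(294), np.int64(342), np.int64(235), np.int64(299)] circ (array([ 0.53990271, -0.00697314]), np.float64(0.06319991970949762))
side pawn [np.int64(313), np.int64(329), np.int64(235), np.int64(258)] circ (array([ 0.55974048, -0.04625034]), np.float64(0.025196217224440598))
 top depth pts 1288 [ 0.54138033 -0.00570495  0.07168427] bboxctr [ 0.54450644 -0.01214719] [0.08910123 0.09296412]
 head 130 [ 0.54851883 -0.03076275  0.11373736] 0.12349747440793224
0.1
top [293.47280943 251.63249663]
top [301.93110997 248.36364074]
top [301.33576458 247.7719767 ]
side [319.2710982  263.38481697]
side [321.51213901 252.29142066]
side [321.3637691  240.99961296]
```

View pics/c0.png

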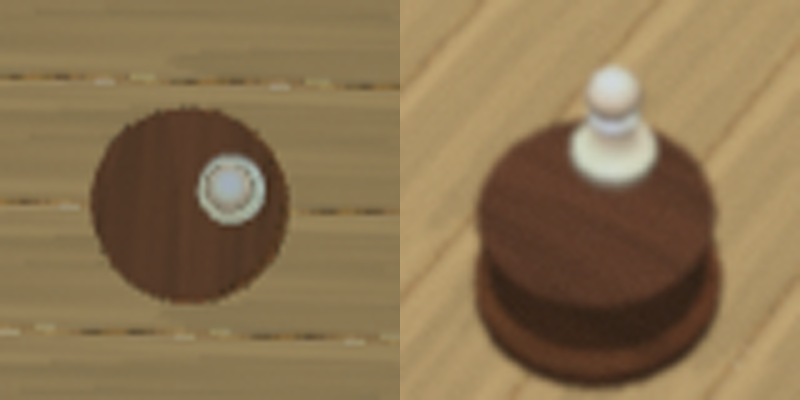

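The plinth-top centre is about (0.544, −0.0125), after correcting for the foot showing in the outline; the depth data agree. The pawn is at about (0.551, −0.0345), so it needs roughly a 23 mm push towards +y. I'll push with the closed fingers, flat side square to the push direction, and stop short the first time.

```bash
cat > p.py <<'E'
from m import *
CT=np.array([.544,-.0125])
def setup(pawn,ct=CT):
    d=(ct-pawn)/np.linalg.norm(ct-pawn); return d,[180,0,np.degrees(np.arctan2(d[1],d[0]))]
def at(xy,tip): return [xy[0],xy[1],tip+env.nose_length]
E
python3 - <<'E'
from p import *
pawn=np.array([.551,-.0345]); d,rot=setup(pawn); env.gripper_close(20)
print(d,rot,env.nose_length,env.sense()['grip_width'])
s=pawn-d*.052
print(env.solve_ik(at(s,.17),rot))
env.move_ptp(at(s,.17),rot)
env.line_to(at(s,.0755),speed=.1,stop_force=4)
st=env.sense(); print(st['t'],st['eef_pos'],st['ee_rot'],st['ft_force'])
a=[]
for n,c in C.items():
    im,_=grab(n); a.append(crop(n,im,c,50))
cv2.imwrite('pics/c1.png',np.hstack(a))
E
```

```text
[-0.30320366  0.95292578] [180, 0, np.float64(107.65012421993015)] 0.022 5.371730930233918e-05
[-16.32030882   8.49339901  98.96301938   0.          72.5435816
 -33.97043304]
4.2917 [ 0.56745673 -0.08426616  0.0983543 ] [1.79926996e+02 5.07268205e-02 1.07651356e+02] [-0.53455735 -1.00134253  0.01131321]
```

View pics/c1.png

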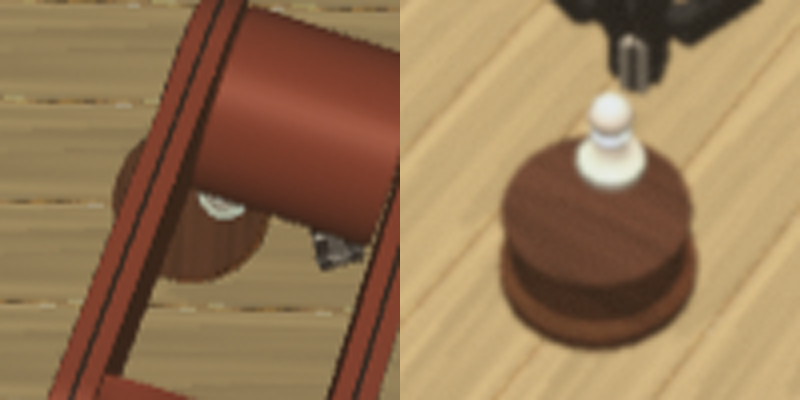

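The closed fingers are behind the pawn on its −y side, and the plinth and pawn are undisturbed. The side view stays clear of the arm. Next is the push, stopping about 5 mm short.

```bash
python3 - <<'E'
from p import *
pawn=np.array([.551,-.0345]); d,rot=setup(pawn)
f=CT-d*.032
print(env.line_to(at(pawn-d*.034,.0755),speed=.03,stop_force=5),env.line_to(at(f,.0755),speed=.012,stop_force=5))
print(env.sense()['eef_pos'],env.sense()['ft_force'])
im,dd=grab('side'); a=[crop('side',im,C['side'])]
env.line_to(at(CT-d*.06,.0755),speed=.06)
env.line_to(at(CT-d*.06,.15),speed=.12)
j=env.sense()['joint_positions'].copy(); j[0]-=22; env.set_joints(j)
im,dd=grab('top'); report('top',im,dd,C['top']); a.append(crop('top',im,C['top']))
im,dd=grab('side'); report('side',im,dd,C['side'])
cv2.imwrite('pics/c2.png',np.hstack(a)); print(env.sense()['t'])
E
```

```text
False False
[ 0.55372097 -0.04300646  0.09751137] [-0.592705   -0.13935434  0.93006809]
top plinth [np.int64(274), np.int64(313), np.int64(233), np.int64(270)] circ (array([ 0.54324717, -0.01411163]), np.float64(0.04603047468974891))
top pawn [np.int64(289), np.int64(301), np.int64(244), np.int64(257)] circ (array([ 0.54597237, -0.01791985]), np.float64(0.01576200833297572))
 top depth pts 973 [ 0.54355031 -0.01190229  0.0696678 ] bboxctr [ 0.54348582 -0.01205235] [0.08788934 0.08819318]
 head 69 [ 0.54522678 -0.01822871  0.11567659] 0.1255621817271424
side plinth [np.int64(295), np.int64(342), np.int64(242), np.int64(299)] circ (array([0.53723108, 0.00325391]), np.float64(0.05764020256778103))
side pawn [np.int64(310), np.int64(327), np.int64(242), np.int64(265)] circ (array([ 0.55346704, -0.03005399]), np.float64(0.02463275924468554))
 top depth pts 1195 [ 0.54070448 -0.0060279   0.07166332] bboxctr [ 0.54463214 -0.01154789] [0.09055515 0.09144686]
 head 136 [ 0.54324777 -0.01440268  0.11346259] 0.12471191776622859
9.7917
```

View pics/c2.png

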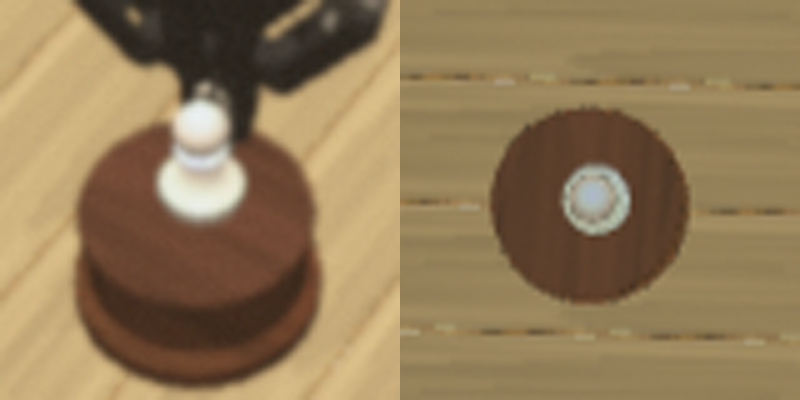

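The pawn has moved to about (0.546, −0.018), upright, as predicted. The plinth hasn't shifted. One final push of about 6 mm remains.

```bash
python3 - <<'E'
from p import *
pawn=np.array([.546,-.0179]); ct=np.array([.544,-.0122]); d,rot=setup(pawn,ct)
s=ct-d*.06
env.move_ptp(at(s,.15),rot); env.line_to(at(s,.0755),speed=.08,stop_force=4)
print(env.line_to(at(pawn-d*.031,.0755),speed=.03,stop_force=5),env.line_to(at(ct-d*.027,.0755),speed=.008,stop_force=5))
print(env.sense()['eef_pos'],ct-d*.027)
env.line_to(at(s,.0755),speed=.05); env.line_to(at(s,.16),speed=.12)
j=env.sense()['joint_positions'].copy(); j[0]-=22; env.set_joints(j)
a=[]
for n in C:
    im,dd=grab(n); report(n,im,dd,C[n]); a.append(crop(n,im,C[n]))
cv2.imwrite('pics/c3.png',np.hstack(a)); print(env.sense()['t'])
E
```

```text
False False
[ 0.55292164 -0.03767803  0.09747629] [ 0.55293937 -0.0376772 ]
top plinth [np.int64(274), np.int64(313), np.int64(233), np.int64(270)] circ (array([ 0.54324717, -0.01411163]), np.float64(0.04603047468974891))
top pawn [np.int64(286), np.int64(299), np.int64(245), np.int64(258)] circ (array([ 0.54353685, -0.01294559]), np.float64(0.01573347986091814))
 top depth pts 969 [ 0.54378299 -0.01257328  0.06968342] bboxctr [ 0.54345792 -0.01209207] [0.08784179 0.08788267]
 head 69 [ 0.54279563 -0.01380383  0.11646314] 0.1222783946349082
side plinth [np.int64(295), np.int64(342), np.int64(244), np.int64(299)] circ (array([0.53608947, 0.0036603 ]), np.float64(0.05725380113018465))
side pawn [np.int64(310), np.int64(326), np.int64(244), np.int64(268)] circ (array([ 0.55143646, -0.02410403]), np.float64(0.025369997852833608))
 top depth pts 1181 [ 0.54088447 -0.0063582   0.07165923] bboxctr [ 0.544482   -0.01214642] [0.08946778 0.09357775]
 head 134 [ 0.5410731  -0.00945231  0.11379651] 0.12356074882819645
16.7167
```

View pics/c3.png

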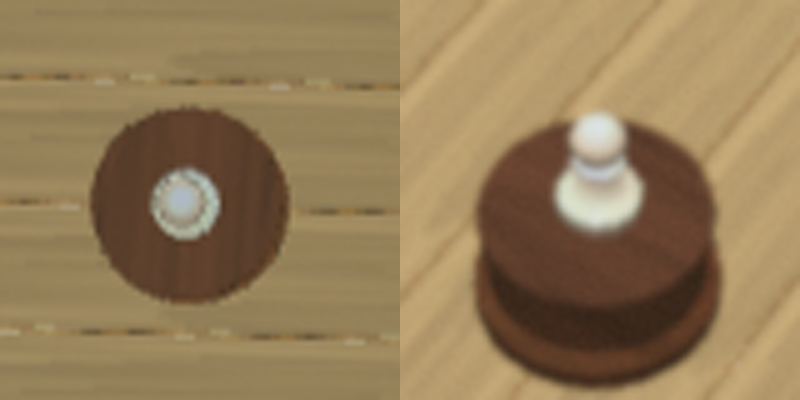

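The top view shows the pawn upright at about (0.5435, −0.013), about 1 mm from the plinth-top centre. The side view agrees to about 2 mm. I'll check the bystanders against the first pictures and hand in.

```bash
python3 - <<'E'
from m import *
p=env.sense()['joint_positions'].copy(); p[0]-=45; env.set_joints(p); env.hold(.5)
for n,wins in (('top',{'stack':(155,205,200,255),'paperw':(375,242,418,285),'organizer':(430,245,512,332)}),('side',{'stack':(165,325,245,410),'paperw':(370,180,410,216),'plinth_foot':(290,275,345,300)})):
    im,_=grab(n); im0=cv2.imread(f'pics/{n}0.png')
    for k,(a,b,c,e) in wins.items():
        g0,g1=[cv2.cvtColor(x[b:e,a:c],6).astype(np.float32) for x in(im0,im)]
        print(n,k,abs(g0-g1).mean(),cv2.phaseCorrelate(g0,g1))
s=env.sense(); print(s['t'],s['eef_pos'],s['ft_force'])
env.close_job()
E
```

```text
top stack 0.36 ((0.4957387078990294, -0.0010770198582825685), 0.9810059112972683)
top paperw 0.32828555 ((0.49680431311994866, 0.4773742695892196), 1.001628202508997)
top organizer 0.30389684 ((0.0025697365212451473, 0.004833195932988588), 1.0030291556134636)
side stack 1.0229412 ((-0.03182668169241509, 0.04878557231792513), 1.0294535326957703)
side paperw 1.0222223 ((0.11520616770643599, 0.0770174072963492), 1.050994582970937)
side plinth_foot 1.2043636 ((-0.017542314212516175, 0.44630895557359196), 0.956324343363444)
18.9083 [ 0.15847642 -0.54465881  0.18088348] [-0.16311998 -0.46780919  0.4829856 ]
the job is handed in; nothing more can be done
```

I nudged the silver pawn to the middle of the plinth in two slow pushes at its low rim (8–12 mm/s) with the closed fingertips. I then moved the hand well clear and handed in at about 19 s.

- **Pawn position:** in the last top view the pawn stands upright, about 1 mm from my estimate of the plinth-top centre. The side view, judged by eye, puts it about 1.5–2 mm away. Both are inside the 6 mm limit. I did not work out a tilt angle.
- **Plinth centre:** the raw plinth outline in the top view came out up to 2 mm from the depth estimate, because the wider foot shows past the top. I corrected for that.
- **Everything else:** the stack, paperweight, organizer and plinth foot match the first pictures to within noise. The image-shift check read up to 0.5 px (about 1 mm) for some of them. The pixel differences are near zero, so I put this down to the method.
- **Forces:** the 5 N stop never triggered during the pushes.

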